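# Roll down the wavy edge of a clay plaque on a yielding slide

### The job

Pick up the edge roller by its wooden handle and roll down the wavy front edge of the clay plaque in one stroke: press on just outside the red mark, hold the orange pointer in the green there for one and a half seconds, then roll on to just outside the blue mark and hold it there as long, with the pointer in the green all the way although the slide keeps giving way, and before it reaches its back stop. Then ease off gently so that the plaque does not snap back, and finish with the roller held still and upright in the gripper, clear above the plaque. Only the roller may touch the slide and plaque; leave the jar, phone and brush alone.

Things in the scene. Friction and masses are not known exactly. Their poses are not given: they have to be found in the camera images.
- slide_base: Fixed steel base of the slide on the table, 590 x 130 x 12 mm. x axis: along the slide, away from the robot (it gives way so; push so); y left, z up. Origin: on the table under the middle of the plaque's front edge when slide is home and spring relaxed. Base and sledge lie behind the plaque's front edge, below its underside; nothing stands in front of it.
- sledge (a joint): Travel of the aluminium sledge along +x (rising 55 mm per m), m: 0 home (start, at rest), 0.24 back stop. An oil damper resists with 160 N per m/s and the slope pushes back with 1.8 N (3.4 kg nominal with its load; varies widely, 1 to 3.7 N): pushed with 6 N it keeps retreating, at 0.014 to 0.031 m/s, 7 s or more to the stop; if the roller stops, the push fades within half a second.
- spring (a joint): Compression of the spring between sledge and plaque, m: 0 relaxed, grows as the plaque is pushed to +x, stop 0.04. 300 N/m, damping 15 N per m/s, plaque with plate 0.8 kg. The orange pointer behind the plaque shows it on a white scale on the sledge: green from 0.015 to 0.025 (4.5 to 7.5 N), red above; 0.020 is mid-green.
- edge (a point): Point moving with the brown clay plaque: mid-length, mid-height, on the mean line of its front edge, 64 mm above the table at home. Axes as slide_base. Plaque: y -130 to 130 mm, 36 mm thick (z -18 to 18), low bird relief 10 mm higher well behind the edge. The upright front edge is a wave x = -0.010*cos(2*pi*y/0.16) m: it bulges to the robot at y = 0, hollow at y = +-80 mm.
- red_mark (a point): Red line on the plaque's top where the stroke begins, on the front edge, y = +80 mm in the edge frame. Press on outside it (y of the roller's axis from 82 to 115 mm).
- blue_mark (a point): Blue line on the plaque's top where the stroke ends, on the front edge, y = -80 mm in the edge frame. Ease off outside it (y of the roller's axis from -82 to -115 mm).
- roller: Hand roller, upright: grey roll 40 mm across, 72 mm high, spinning freely on its axis; above it a round wooden handle 32 mm across, at 77 to 125 mm height; 0.22 kg. Origin: centre of the underside, z up. Grip the handle with the TCP 100 to 105 mm above the origin. While working, carry the underside 35 to 50 mm above the table: the roll meets the edge, the fingers stay above the plaque.
- jar: Bystander: jar with blue cap, 64 mm in diameter, 85 mm high, origin under its centre. It and the roller may swap places.
- phone: Bystander: black phone 76 x 158 x 10 mm lying flat, origin under its centre.
- brush: Bystander: paint brush lying flat on the table.
Things that resemble listed ones, but are neither listed nor needed, are in the scene too. Of the things like the roller, leave any that is purple or yellow; of the rest the larger one is meant.

How it is judged:
By the outcome, as a careful person would: the job done as asked, in the order asked, and still so for the second after the job is handed in, while the arm keeps its last pose, push and grip.
It also fails if it takes over 58 s, if anything falls off the work surface, if the arm or the gripper's body presses on something with over 40 N, if the wrist force passes 120 N, or if a joint passes its speed limit or range.

### The arm

A 7-joint arm with a two-finger parallel gripper is mounted at the origin on the work surface. World frame = base frame: x ahead of the robot, y to its left, z up, the work surface at z = 0. Lengths are in m, angles in degrees, forces in N, time in s.
With the tool pointing down it reaches from about 0.35 to 0.9 m from the base axis. Payload 7.2 kg.
Tool frame: the origin (TCP) lies between the finger pads, 19 mm behind the fingertips; this is the grasp point; z points along the fingers, y is the line along which they close (so a half turn about z gives the same grasp; the last joint's range is limited). The gripper opens to 88 mm and grips with 3 to 60 N. Pads are 20 mm wide; open, the fingers measure 115 mm over their backs; the gripper's body (75 mm by 178 mm) begins 61 mm behind the grasp point.
Start: joints at [-70.371, 23.554, -0.728, 91.456, 0.321, 64.991, -4.71], TCP at [0.25, 0.573, 0.241] pointing down, gripper open.
Joint ranges: [-169.25, 169.25], [-16.82, 113.86], [-84.01, 82.57], [7.8, 145.47], [-59.2, 239.2], [7.22, 106.19], [-163.78, 163.78]. Speed limits (degrees/s): [136.94, 136.94, 172.46, 172.46, 180, 180, 180].

### API

Orientations are given as a 3x3 rotation matrix whose columns are the frame's x, y, z axes.
In Python, from bench import state, eyes, manip gives the robot as it stands. The module is installed in compiled form; this text tells all that it offers.
- The arm moves only by the tool jog_arm, never from a script. Its argument "rows" is text: rows parted by semicolons, each of 4 numbers parted by spaces: the shift along the world's x, y, z in m, then the turn about the world's z in rad. A call has 1 to 20 rows; each row shifts and turns the commanded pose from where the row before left it; what a row does not reach is not made up. A row lasts 1/8 s, in which the tool goes at most 62.5 mm and 10.7 degrees, less where a joint would pass 70% of its speed; a pose out of reach is approached as far as the arm can. A call is refused whole if a number of a shift passes 0.0625 or a number of a turn 0.188, either way. A call with a gripper value outside its range is refused whole. "claw" is the finger opening in m, from 0 to 0.0878, set as the call begins (left out, the last holds). The fingers move at their own pace and stop on an object; the grip force is fixed at half the most. Time passes only in rows, so rows that do not move let the fingers close. It gives the time, the measured TCP pose, the force, the opening and the grip force at its end, in the units of the state.
- state(): the state, without advancing time (a new reading comes with each control period).
- eyes.grab_frame(name): name is "side" or "top" or "wrist"; returns a dict with "color" (420x560x3 uint8, red, green, blue), "fx", "fy", "cx", "cy" (pixels), "world_to_cam" (4x4, takes a point from world to camera coordinates); the wrist camera has in their place "tool_from_camera" (4x4, takes a point from camera to tool coordinates, whose origin is the TCP and whose axes are the flange's). Camera axes: x right, y down, z forward; pixel columns grow to the right and rows downward; lengths in m; the calibration is good to about 2 mm. A picture is of the moment at which its call begins: read the wrist's pose just before it. There is no depth.
- manip.finish_job(): hands the job in; it is judged then, once.
The state is a dict: "clock": time; "qpos": joint angles; "joint_velocities": joint speeds; "tau": joint torques, N m; "eef_pos": TCP position; "eef_rot": TCP orientation; "ft_force": force on the tool from outside, world axes, zero at the start; "wrist_torque": the same for the moment, N m; "width": opening from 0.0 (shut) to 1.0 (fully open); "finger_force": force on a finger pad.
Only numpy, scipy, OpenCV 4.12 (cv2) and the standard library are available. Lean on these libraries where they do the work, as an engineer would, in place of code of your own. Each camera call takes 0.05 s, during which the arm holds its last target. There are 200 camera calls.

## Working session

There is one attempt and no reset: what is moved stays moved. The work goes in short steps, Python scripts to look and compute and a tool call to move; the robot and the scene stay as the last step left them, time stands still between calls to the robot, and variables do not carry over. Pictures are saved under pics/ and viewed, at most 10 in all, crops included, and the job is handed in when it is done.

Besides the shell and the picture viewer there is one more tool, called by a JSON object that holds its "op" and its "data", one argument or row to a line. jog_arm: Moves the arm, as the interface text tells. Its arguments: {"type":"object","properties":{"rows":{"type":"string"},"claw":{"type":"number"}},"required":["rows"]}

```bash
mkdir -p pics; cat > h.py <<'E'
import numpy as np, cv2
from bench import state, eyes, manip
def grab(n,save=None):
    s=state() if n=="wrist" else None
    f=eyes.grab_frame(n)
    if save: cv2.imwrite("pics/"+save,cv2.cvtColor(f["color"],cv2.COLOR_RGB2BGR))
    if n=="wrist":
        T=np.eye(4);T[:3,:3]=s["eef_rot"];T[:3,3]=s["eef_pos"]
        f["c2w"]=T@np.array(f["tool_from_camera"])
    else: f["c2w"]=np.linalg.inv(np.array(f["world_to_cam"]))
    return f
def plane(f,u,v,z):
    d=f["c2w"][:3,:3]@np.array([(u-f["cx"])/f["fx"],(v-f["cy"])/f["fy"],1.]);o=f["c2w"][:3,3]
    return o+d*(z-o[2])/d[2]
def proj(f,p):
    q=np.linalg.inv(f["c2w"])@np.append(p,1);return f["fx"]*q[0]/q[2]+f["cx"],f["fy"]*q[1]/q[2]+f["cy"]
E
python3 - <<'E'
from h import *
a=grab("side","side0.png");b=grab("top","top0.png")
for f in(a,b): print(f["c2w"].round(3).tolist(),f["fx"],f["cx"],f["cy"])
s=state();print(s["clock"],s["eef_rot"],s["ft_force"],s["width"])
im=np.hstack([a["color"],b["color"]])
E
```

```text
[[0.701, -0.479, 0.528, -0.01], [-0.713, -0.487, 0.505, -0.444], [0.015, -0.73, -0.683, 0.7], [0.0, 0.0, 0.0, 1.0]] 406.0634834691993 284.482337827863 204.24559419576255
[[-0.008, -0.994, 0.107, 0.37], [-1.0, 0.007, -0.004, -0.006], [0.003, -0.107, -0.994, 0.974], [0.0, 0.0, 0.0, 1.0]] 391.9370975754314 280.54052169561555 209.34356107973474
0.1 [[-9.16809318e-01  3.99324996e-01 -4.71007525e-04]
 [ 3.99325259e-01  9.16808328e-01 -1.35182156e-03]
 [-1.07992519e-04 -1.42744781e-03 -9.99998975e-01]] [ 0.25109756 -0.48815547 -0.29483834] 0.9980947779904312
```

View pics/side0.png

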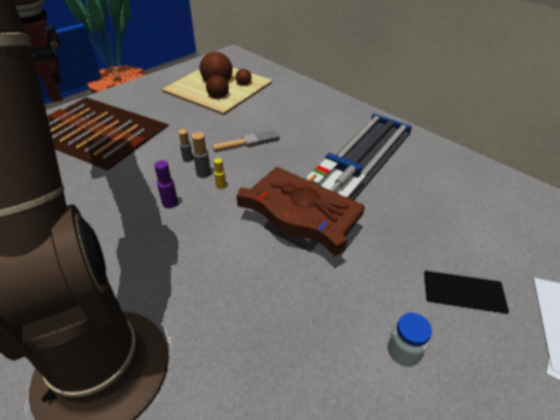

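View pics/top0.png

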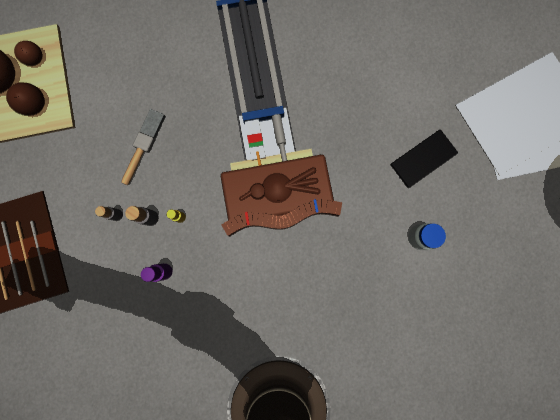

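The side view shows the roller-like things at purple (165,185), yellow (219,173), small wood (185,145) and larger wood (201,155). In the top view they are at (152,273), (176,215), (101,212) and (133,214). Purple and yellow are excluded, so the larger wooden one, top (133,214), is meant. The red mark is near top (249,217) and the blue near (316,205). I'll confirm with a crop and measure.

```bash
python3 - <<'E'
from h import *
a=grab("side");b=grab("top")
c1=cv2.resize(a["color"][115:215,140:260],(480,400),interpolation=2)
c2=cv2.resize(b["color"][140:240,215:345],(520,400)[:2],interpolation=2)
c3=cv2.resize(b["color"][190:240,90:190],(480,200)[:2],interpolation=2)
c=np.zeros((600,800,3),np.uint8)
c[:320,:384]=cv2.resize(c1,(384,320));c[:320,384:800]=cv2.resize(c2,(416,320));c[330:530,:480]=c3
cv2.imwrite("pics/crop0.png",c[:,:,::-1])
def blobs(f,name,lo,hi,roi,zs,mn=3):
    h=cv2.cvtColor(f["color"],cv2.COLOR_RGB2HSV);m=cv2.inRange(h,np.array(lo),np.array(hi));k=np.zeros_like(m);x0,y0,x1,y1=roi;k[y0:y1,x0:x1]=m[y0:y1,x0:x1]
    n,l,st,ce=cv2.connectedComponentsWithStats(k)
    for i in range(1,n):
        if st[i,4]>=mn: print(name,st[i].tolist(),ce[i].round(1),plane(f,*ce[i],zs).round(4))
blobs(b,"wood top",(5,80,90),(20,255,255),(90,195,165,230),.125)
blobs(a,"wood side",(5,80,70),(20,255,255),(175,125,212,180),.101)
blobs(b,"red",(0,190,120),(4,255,255),(225,190,290,235),.082)
blobs(b,"blue",(105,80,60),(130,255,255),(290,190,345,225),.082)
blobs(a,"red s",(0,190,120),(4,255,255),(235,180,290,210),.082)
blobs(a,"blue s",(105,80,60),(130,255,255),(305,210,345,240),.082)
E
```

```text
wood top [95, 206, 10, 10, 83] [ 99.7 210.6] [0.4617 0.3841 0.125 ]
wood top [125, 206, 14, 14, 153] [131.8 212.6] [0.4568 0.3142 0.125 ]
wood side [179, 129, 8, 16, 80] [182.3 135.2] [0.4503 0.3724 0.101 ]
wood side [192, 132, 12, 23, 169] [197.2 141. ] [0.4623 0.3238 0.101 ]
red [245, 212, 4, 13, 29] [246.7 218.1] [0.4468 0.068  0.082 ]
blue [314, 199, 4, 13, 34] [315.5 205. ] [ 0.4757 -0.0896  0.082 ]
red s [258, 192, 9, 9, 38] [261.8 195.4] [0.4512 0.0696 0.082 ]
blue s [318, 221, 9, 10, 39] [322.1 225.5] [ 0.4769 -0.0892  0.082 ]
```

View pics/crop0.png

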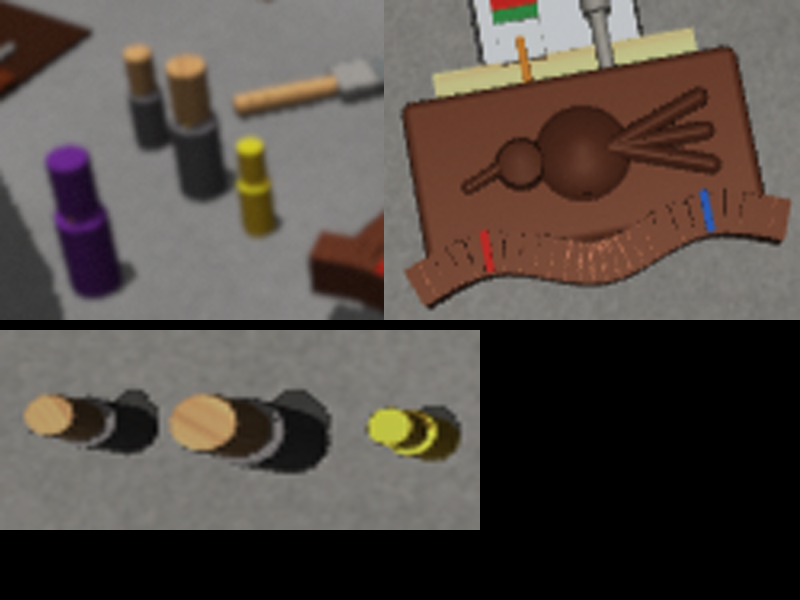

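The crop confirms the larger wood-and-grey roller, with its top centre at about (0.457, 0.314). The marks are 0.160 m apart as they should be, which gives a slide yaw of about 10.4°. Next I move above the roller with the closing line along the slide's push axis.

{"op": "jog_arm", "data": {
  "rows": "0.026 -0.0325 0 -0.1225;0.026 -0.0325 0 -0.1225;0.026 -0.0325 0 -0.1225;0.026 -0.0325 0 -0.1225;0.026 -0.0325 0 -0.1225;0.026 -0.0325 0 -0.1225;0.026 -0.0325 0 -0.1225;0.026 -0.0325 0 -0.1225;0 0 0 0;0 0 0 0",
  "claw": 0.0878
}}

```text
clock: 1.45
eef_pos: [0.4571, 0.3136, 0.2412]
eef_rot: [[-0.18, 0.984, -0.001], [0.984, 0.18, 0.0], [0.0, -0.0, -1.0]]
ft_force: [0.2, -0.0, 0.1]
width: 1.003
finger_force: 0.0
```

```bash
python3 - <<'E'
from h import *
w=grab("wrist","wrist0.png");a=grab("side")
s=state();print(s["clock"],s["eef_pos"],np.round(s["eef_rot"],3).tolist(),s["ft_force"])
print(proj(w,[.4568,.3142,.125]),proj(w,[.4568,.3142,0]), proj(a,[.4568,.3142,.125]),proj(a,[.4568,.3142,0]))
h=cv2.cvtColor(w["color"],cv2.COLOR_RGB2HSV)
m=cv2.inRange(h,np.array((5,80,120)),np.array((20,255,255)))
n,l,st,ce=cv2.connectedComponentsWithStats(m)
for i in range(1,n):
    if st[i,4]>40: print(st[i],ce[i],plane(w,*ce[i],.125))
E
```

```text
1.55 [0.4566579  0.31422258 0.24118781] [[-0.182, 0.983, -0.001], [0.983, 0.182, 0.0], [0.0, -0.001, -1.0]] [-0.11093768  0.09571457  0.0026026 ]
(np.float64(279.070463037382), np.float64(212.2971764635936)) (np.float64(279.5682642361739), np.float64(182.31812364247534)) (np.float64(196.50174216363374), np.float64(135.38556171918646)) (np.float64(202.58603001945374), np.float64(174.17484756773945))
[296  89  28  29 329] [311.25531915 104.58358663] [0.46530494 0.39965021 0.125     ]
[ 367  132   75   60 1085] [406.24516129 162.92073733] [0.5460176  0.37081242 0.125     ]
[264 191  25  24 319] [274.52037618 200.22257053] [0.45145819 0.32336571 0.125     ]
[270 195  31  31 554] [287.01444043 211.90613718] [0.46300493 0.31567058 0.125     ]
[ 65 332   8  29 133] [ 68.86466165 348.33082707] [0.29267383 0.15378945 0.125     ]
[204 362  39  44 875] [222.85142857 382.64114286] [0.43482726 0.14167402 0.125     ]
[ 240  375   94   30 1595] [286.34670846 384.3523511 ] [0.4935444  0.15051213 0.125     ]
```

View pics/wrist0.png

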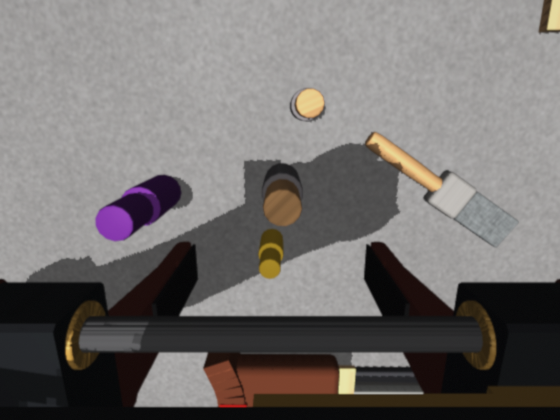

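The wrist view shows the roller's top disc at about (282,208), the small wooden one at (310,103), yellow at (270,265) and purple at (117,222). The fingers come down left and right of the roller and clear of its neighbours. This view puts the axis at about (0.459, 0.318), so I take the mean (0.458, 0.3165).

{"op": "jog_arm", "data": {
  "rows": "0.0015 0.0025 -0.035 0;0 0 -0.035 0;0 0 -0.035 0;0 0 -0.024 0;0 0 -0.01 0;0 0 0 0"
}}

```text
clock: 2.3
eef_pos: [0.4586, 0.316, 0.1021]
eef_rot: [[-0.18, 0.984, -0.001], [0.984, 0.18, -0.0], [-0.0, -0.001, -1.0]]
ft_force: [-0.2, 0.0, 0.7]
width: 1.0
finger_force: 0.0
```

{"op": "jog_arm", "data": {
  "rows": "0 0 0 0;0 0 0 0;0 0 0 0;0 0 0 0;0 0 0 0;0 0 0 0;0 0 0 0;0 0 0 0",
  "claw": 0.0
}}

```text
clock: 3.3
eef_pos: [0.4591, 0.3155, 0.1023]
eef_rot: [[-0.179, 0.984, -0.0], [0.984, 0.179, -0.0], [-0.0, -0.0, -1.0]]
ft_force: [-0.4, 0.5, -0.2]
width: 0.359
finger_force: 30.0
```

```bash
python3 - <<'E'
from h import *
w=grab("wrist","wrist1.png")
s=state();print(s["clock"],s["eef_pos"],s["ft_force"],s["wrist_torque"],s["width"]*.0878,s["finger_force"])
E
```

```text
3.35 [0.45908018 0.3154882  0.1023169 ] [ 0.2299266  -0.07931084  0.11133506] [-0.07862769  0.05009239  0.01002332] 0.03167338341968265 29.980240166187286
```

View pics/wrist1.png

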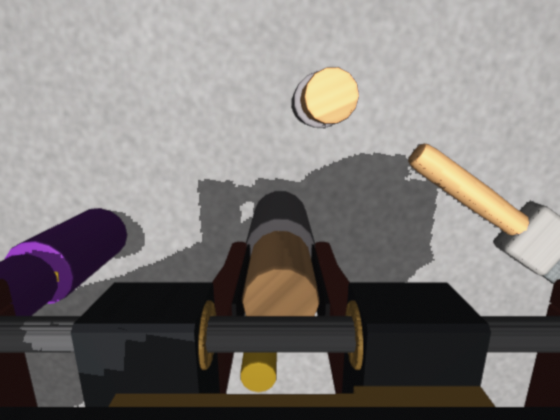

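Gripped at 31.7 mm opening and 30 N, with the handle (280,270) between the pads and the roll still upright. I lift, and measure the plaque's front edge from the top camera.

{"op": "jog_arm", "data": {
  "rows": "0 0 0.01 0;0 0 0.03 0;0 0 0.03 0;0 0 0.03 0;0 0 0.03 0;0 0 0 0;0 0 0 0;0 0 0 0"
}}

```text
clock: 4.35
eef_pos: [0.4584, 0.3151, 0.2311]
eef_rot: [[-0.179, 0.984, -0.002], [0.984, 0.179, -0.002], [-0.001, -0.002, -1.0]]
ft_force: [-0.1, 0.1, -2.5]
width: 0.356
finger_force: 30.0
```

```bash
python3 - <<'E'
from h import *
s=state();print(s["clock"],s["eef_pos"],s["ft_force"],s["wrist_torque"],s["width"]*.0878)
b=grab("top","top1.png");a=grab("side","side1.png")
def mk(f,lo,hi,roi):
    h=cv2.cvtColor(f["color"],cv2.COLOR_RGB2HSV);m=cv2.inRange(h,np.array(lo),np.array(hi));x0,y0,x1,y1=roi
    v,u=np.nonzero(m[y0:y1,x0:x1]);return np.array([plane(f,x+x0,y+y0,.082)[:2] for x,y in zip(u,v)])
R,B=[],[]
for f,rr,rb in((b,(225,190,290,235),(290,190,345,225)),(a,(235,180,290,210),(305,210,345,240))):
    r=mk(f,(0,190,110),(4,255,255),rr);q=mk(f,(105,80,50),(130,255,255),rb)
    d=r.mean(0)-q.mean(0);psi=np.arctan2(-d[0],d[1]);X=np.array([np.cos(psi),np.sin(psi)]);Y=np.array([-X[1],X[0]])
    mid=(r.mean(0)+q.mean(0))/2
    print("psi",np.degrees(psi),"len",np.hypot(*d),"mid",mid,"x-ext red",((r-mid)@X).min(),((r-mid)@X).max(),"blue",((q-mid)@X).min(),((q-mid)@X).max())
# plaque brown front contour in top view -> edge-frame
psi=np.radians(10.4);X=np.array([np.cos(psi),np.sin(psi)]);Y=np.array([-X[1],X[0]])
h=cv2.cvtColor(b["color"],cv2.COLOR_RGB2HSV);m=((h[...,1]>90)&((h[...,0]<20)|(h[...,0]>100))).astype(np.uint8)
for u in range(226,340,9):
    col=np.nonzero(m[190:245,u])[0]
    if len(col):
        p=plane(b,u,col.max()+190+.5,.082)[:2];print(u,col.max()+190,"y %.4f x %.4f"%((p-[.44,-.0146])@Y,(p-[.44,-.0146])@X), "model",round(-.01*np.cos(2*np.pi*((p-[.44,-.0146])@Y)/.16),4))
E
```

```text
4.35 [0.45844722 0.31508139 0.23108884] [-0.13213945  0.07127125 -2.52215721] [-0.03962319  0.04146728  0.07829413] 0.03121363682533846
psi 10.263205093576213 len 0.1600241190313788 mid [ 0.46142707 -0.01090473] x-ext red -0.01427361913728063 0.013637368026708993 blue -0.014210158055517525 0.014240795544091979
psi 9.80178485783499 len 0.16026601943844035 mid [ 0.46370667 -0.0100506 ] x-ext red -0.01606315072605786 0.016279736743131407 blue -0.015500815615344552 0.015854468566319568
226 233 y 0.1326 x -0.0042 model -0.0047
235 231 y 0.1117 x -0.0036 model 0.0032
244 227 y 0.0899 x 0.0015 model 0.0092
253 225 y 0.0690 x 0.0022 model 0.0091
262 225 y 0.0488 x -0.0017 model 0.0034
271 227 y 0.0295 x -0.0100 model -0.004
280 228 y 0.0098 x -0.0161 model -0.0093
289 226 y -0.0112 x -0.0155 model -0.0091
298 221 y -0.0335 x -0.0081 model -0.0025
307 216 y -0.0559 x -0.0008 model 0.0059
316 213 y -0.0775 x 0.0021 model 0.01
325 213 y -0.0977 x -0.0017 model 0.0077
334 214 y -0.1175 x -0.0078 model 0.001
```

The front-edge origin is about (0.437, -0.015) with yaw 10.1°; the contour shows the bulge at y≈0 and hollows at ±80 mm, as specified. Next I go to the point in front of the press-on position.

{"op": "jog_arm", "data": {
  "rows": "0 0 0.03 0;-0.0109 -0.0308 0 0;-0.0109 -0.0308 0 0;-0.0109 -0.0308 0 0;-0.0109 -0.0308 0 0;-0.0109 -0.0308 0 0;-0.0109 -0.0308 0 0;-0.0109 -0.0308 0 0;-0.0109 -0.0308 0 0;0 0 -0.03 0;0 0 -0.03 0;0 0 -0.03 0;0 0 -0.02 0;0 0 -0.006 0;0 0 0 0;0 0 0 0;0 0 0 0;0 0 0 0"
}}

```text
clock: 6.7
eef_pos: [0.3721, 0.0692, 0.1467]
eef_rot: [[-0.179, 0.984, 0.001], [0.984, 0.179, 0.001], [0.0, 0.001, -1.0]]
ft_force: [-0.1, -0.5, -2.0]
width: 0.36
finger_force: 30.0
```

```bash
cat > t.py <<'E'
from h import *
psi=np.radians(10.1);X=np.array([np.cos(psi),np.sin(psi)]);Y=np.array([-X[1],X[0]]);O=np.array([.437,-.015])
def off(ya):
    y=ya+np.linspace(-.0199,.0199,400);return (-.01*np.cos(2*np.pi*y/.16)-np.sqrt(.0004-(y-ya)**2)).min()
E
python3 - <<'E'
from t import *
s=state();p=s["eef_pos"]-np.append(O,0)
print(s["clock"],s["eef_pos"],"edge x,y",p[:2]@X,p[:2]@Y,s["ft_force"],s["wrist_torque"])
for y in np.arange(.1,-.101,-.01): print("%.2f:%.4f"%(y,off(y)),end="  ")
a=grab("side","side2.png");b=grab("top")
c=np.zeros((420,800,3),np.uint8);c[:,:560]=a["color"];c[:200,560:]=cv2.resize(b["color"][140:240,215:335],(240,200))
c[200:420,560:]=cv2.resize(a["color"][120:230,250:370],(240,220))
cv2.imwrite("pics/c2.png",c[:,:,::-1])
E
```

```text
6.7 [0.37212393 0.06922027 0.14673127] edge x,y -0.049101260188824894 0.09429222915618343 [-0.0576893  -0.51043708 -2.04839224] [-0.05006587  0.1334303   0.01267247]
0.10:-0.0139  0.09:-0.0111  0.08:-0.0100  0.07:-0.0111  0.06:-0.0139  0.05:-0.0176  0.04:-0.0214  0.03:-0.0250  0.02:-0.0277  0.01:-0.0294  0.00:-0.0300  -0.01:-0.0294  -0.02:-0.0277  -0.03:-0.0250  -0.04:-0.0214  -0.05:-0.0176  -0.06:-0.0139  -0.07:-0.0111  -0.08:-0.0100  -0.09:-0.0111  -0.10:-0.0139
```

View pics/c2.png

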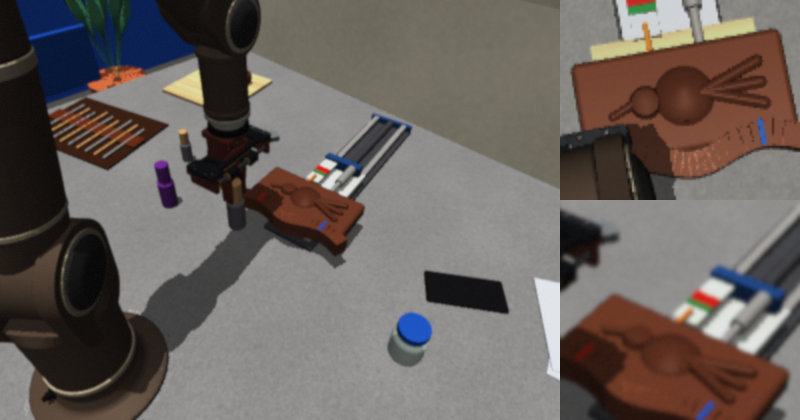

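The roller hangs upright at (236,205), in front of the plaque's left end, and the orange pointer and green scale are visible in the top view. Now I approach gently.

{"op": "jog_arm", "data": {
  "rows": "0.0049 0.0009 0 0;0.0049 0.0009 0 0;0.0049 0.0009 0 0;0.0049 0.0009 0 0;0.0049 0.0009 0 0;0.0049 0.0009 0 0;0 0 0 0;0 0 0 0"
}}

```text
clock: 7.8
eef_pos: [0.4011, 0.0744, 0.1463]
eef_rot: [[-0.179, 0.984, -0.0], [0.984, 0.179, -0.0], [-0.0, -0.0, -1.0]]
ft_force: [-0.3, 0.9, -2.1]
width: 0.361
finger_force: 30.0
```

```bash
cat > m.py <<'E'
from t import *
def report(cam=True):
    s=state();p=s["eef_pos"][:2]-O;F=np.array(s["ft_force"])[:2]
    x,y=p@X,p@Y
    print("t %.2f x %.4f y %.4f z %.4f rel %.4f | Fx %.2f Fy %.2f Fz %.1f | w %.4f"%(s["clock"],x,y,s["eef_pos"][2],x-off(y),-F@X,F@Y,s["ft_force"][2],s["width"]*.0878),"torque",np.round(s["wrist_torque"],2), "zaxis",np.round(np.array(s["eef_rot"])[:2,2],3))
    if not cam: return
    f=grab("top");h=cv2.cvtColor(f["color"],cv2.COLOR_RGB2HSV);h[:, :215]=0;h[:,330:]=0;h[185:]=0
    for n,lo,hi in(("orange",(8,170,140),(20,255,255)),("green",(50,120,60),(75,255,255)),("red",(0,190,140),(4,255,255))):
        v,u=np.nonzero(cv2.inRange(h,np.array(lo),np.array(hi)))
        if len(u): q=np.array([plane(f,a,b,.06)[:2]-O for a,b in zip(u,v)]);print(n,len(u),"mean x %.4f max %.4f min %.4f y %.4f"%((q@X).mean(),(q@X).max(),(q@X).min(),(q@Y).mean()))
E
python3 -c "
from m import *
report()"
```

```text
t 7.80 x -0.0196 y 0.0943 z 0.1463 rel -0.0075 | Fx 0.09 Fy 0.94 Fz -2.1 | w 0.0317 torque [-0.04  0.07  0.01] zaxis [-0. -0.]
orange 29 mean x 0.1643 max 0.2035 min 0.1455 y 0.0297
green 50 mean x 0.1980 max 0.2022 min 0.1938 y 0.0297
red 95 mean x 0.2129 max 0.2217 min 0.2043 y 0.0297
```

{"op": "jog_arm", "data": {
  "rows": "0.0049 0.0009 0 0;0.0049 0.0009 0 0;0.0049 0.0009 0 0;0.0049 0.0009 0 0;0.0049 0.0009 0 0"
}}

```text
clock: 8.48
eef_pos: [0.4254, 0.0788, 0.1461]
eef_rot: [[-0.179, 0.984, -0.002], [0.984, 0.179, -0.001], [-0.0, -0.002, -1.0]]
ft_force: [-3.8, -0.5, 1.9]
width: 0.357
finger_force: 30.0
```

```bash
sed -i 's/        v,u=np.nonzero(cv2.inRange(h,np.array(lo),np.array(hi)))/        k,l,st,_=cv2.connectedComponentsWithStats(cv2.inRange(h,np.array(lo),np.array(hi)))\n        if k<2: continue\n        v,u=np.nonzero(l==1+np.argmax(st[1:,4]))/' m.py
python3 -c "
from m import *
report()"
```

```text
t 8.47 x 0.0050 y 0.0943 z 0.1461 rel 0.0172 | Fx 3.87 Fy 0.17 Fz 1.9 | w 0.0313 torque [-0.58  1.24  0.01] zaxis [-0.002 -0.001]
orange 25 mean x 0.1794 max 0.1951 min 0.1650 y 0.0299
green 44 mean x 0.2009 max 0.2048 min 0.1969 y 0.0300
red 96 mean x 0.2157 max 0.2245 min 0.2070 y 0.0295
```

{"op": "jog_arm", "data": {
  "rows": "0.0049 0.0009 0 0;0.0045 0.0008 0 0;0.0034 0.0006 0 0;0.0034 0.0006 0 0"
}}

```text
clock: 9.02
eef_pos: [0.4413, 0.0815, 0.1461]
eef_rot: [[-0.179, 0.984, -0.002], [0.984, 0.179, -0.001], [-0.0, -0.002, -1.0]]
ft_force: [-5.2, -2.0, 3.1]
width: 0.361
finger_force: 30.0
```

```bash
python3 -c "
from m import *
report()"
```

```text
t 9.03 x 0.0211 y 0.0943 z 0.1461 rel 0.0332 | Fx 5.48 Fy -1.06 Fz 3.1 | w 0.0317 torque [-0.6   1.53 -0.02] zaxis [-0.002 -0.001]
orange 26 mean x 0.1959 max 0.2124 min 0.1798 y 0.0299
green 19 mean x 0.2123 max 0.2162 min 0.2085 y 0.0395
red 96 mean x 0.2272 max 0.2360 min 0.2184 y 0.0295
```

{"op": "jog_arm", "data": {
  "rows": "0.0034 0.0006 0 0;0.0034 0.0006 0 0;0.0034 0.0006 0 0;0.0034 0.0006 0 0;0.0034 0.0006 0 0;0.0034 0.0006 0 0"
}}

```text
clock: 9.82
eef_pos: [0.4616, 0.0851, 0.1461]
eef_rot: [[-0.179, 0.984, -0.002], [0.984, 0.179, -0.001], [-0.0, -0.002, -1.0]]
ft_force: [-5.6, -2.7, 2.6]
width: 0.359
finger_force: 30.0
```

```bash
python3 -c "
from m import *
report()"
```

```text
t 9.82 x 0.0418 y 0.0942 z 0.1461 rel 0.0538 | Fx 5.95 Fy -1.64 Fz 2.6 | w 0.0315 torque [-0.71  1.62  0.04] zaxis [-0.002 -0.001]
orange 27 mean x 0.2182 max 0.2327 min 0.2019 y 0.0297
green 17 mean x 0.2321 max 0.2360 min 0.2283 y 0.0392
red 98 mean x 0.2470 max 0.2559 min 0.2382 y 0.0294
```

Pointer mid-green with about 5.9 N. I finish the hold and get the numbers for the stroke.

{"op": "jog_arm", "data": {
  "rows": "0.0032 0.0006 0 0;0.0032 0.0006 0 0;0.0032 0.0006 0 0;0.0032 0.0006 0 0;0.0032 0.0006 0 0;0.0032 0.0006 0 0;0.0032 0.0006 0 0;0.0032 0.0006 0 0"
}}

```text
clock: 10.88
eef_pos: [0.4872, 0.0899, 0.1461]
eef_rot: [[-0.179, 0.984, -0.002], [0.984, 0.179, -0.001], [-0.0, -0.002, -1.0]]
ft_force: [-6.2, -2.0, 2.3]
width: 0.361
finger_force: 30.0
```

```bash
python3 -c "
from m import *
report()
ys=np.concatenate([[.0942],.0942-np.cumsum([.003,.0055]+[.0072]*24+[.005,.002])])
o=np.array([off(y) for y in ys])
acc=np.zeros(2);r=[];tot=np.zeros(2)
for i in range(len(ys)-1):
    tot+=(o[i+1]-o[i]+.00326)*X+(ys[i+1]-ys[i])*Y
    d=np.round(tot-acc,4);acc+=d;r.append('%.4f %.4f'%tuple(d)+' 0 0')
print(ys[-1]);print(';\n'.join(r))"
```

```text
t 10.88 x 0.0678 y 0.0945 z 0.1461 rel 0.0800 | Fx 6.43 Fy -0.89 Fz 2.3 | w 0.0317 torque [-0.73  1.6   0.01] zaxis [-0.002 -0.001]
orange 24 mean x 0.2452 max 0.2603 min 0.2294 y 0.0298
green 16 mean x 0.2589 max 0.2626 min 0.2553 y 0.0200
red 97 mean x 0.2740 max 0.2828 min 0.2651 y 0.0291
-0.09410000000000007
0.0045 -0.0023 0 0;
0.0051 -0.0046 0 0;
0.0048 -0.0065 0 0;
0.0037 -0.0066 0 0;
0.0028 -0.0069 0 0;
0.0021 -0.0069 0 0;
0.0018 -0.0070 0 0;
0.0017 -0.0070 0 0;
0.0018 -0.0070 0 0;
0.0021 -0.0069 0 0;
0.0026 -0.0069 0 0;
0.0031 -0.0067 0 0;
0.0036 -0.0067 0 0;
0.0042 -0.0066 0 0;
0.0049 -0.0064 0 0;
0.0054 -0.0064 0 0;
0.0060 -0.0062 0 0;
0.0064 -0.0062 0 0;
0.0069 -0.0061 0 0;
0.0072 -0.0060 0 0;
0.0072 -0.0060 0 0;
0.0071 -0.0061 0 0;
0.0067 -0.0061 0 0;
0.0061 -0.0062 0 0;
0.0050 -0.0064 0 0;
0.0039 -0.0067 0 0;
0.0032 -0.0045 0 0;
0.0030 -0.0015 0 0
```

{"op": "jog_arm", "data": {
  "rows": "0.0045 -0.0023 0 0;0.0051 -0.0046 0 0;0.0048 -0.0065 0 0;0.0037 -0.0066 0 0;0.0028 -0.0069 0 0;0.0021 -0.0069 0 0;0.0018 -0.0070 0 0"
}}

```text
clock: 11.8
eef_pos: [0.5119, 0.0501, 0.1461]
eef_rot: [[-0.18, 0.984, -0.002], [0.984, 0.18, 0.001], [0.001, -0.002, -1.0]]
ft_force: [-6.2, 1.3, 2.7]
width: 0.359
finger_force: 30.0
```

```bash
python3 -c "
from m import *
report()"
```

```text
t 11.80 x 0.0851 y 0.0510 z 0.1461 rel 0.1023 | Fx 5.91 Fy 2.42 Fz 2.7 | w 0.0315 torque [0.27 1.76 0.03] zaxis [-0.002  0.001]
red 64 mean x 0.3002 max 0.3063 min 0.2929 y 0.0282
```

{"op": "jog_arm", "data": {
  "rows": "0.0019 -0.0070 0 0;0.0020 -0.0070 0 0;0.0022 -0.0069 0 0;0.0026 -0.0069 0 0;0.0031 -0.0067 0 0;0.0036 -0.0067 0 0"
}}

```text
clock: 12.6
eef_pos: [0.5273, 0.0083, 0.1461]
eef_rot: [[-0.179, 0.984, -0.002], [0.984, 0.179, 0.0], [0.001, -0.002, -1.0]]
ft_force: [-5.1, -1.8, 2.0]
width: 0.357
finger_force: 30.0
```

```bash
python3 -c "
from m import *
report(False)"
```

```text
t 12.60 x 0.0930 y 0.0071 z 0.1461 rel 0.1227 | Fx 5.36 Fy -0.87 Fz 2.0 | w 0.0314 torque [-0.31  1.64  0.03] zaxis [-0.002  0.   ]
```

{"op": "jog_arm", "data": {
  "rows": "0.0048 -0.0066 0 0;0.0055 -0.0064 0 0;0.0058 -0.0064 0 0;0.0064 -0.0062 0 0;0.0066 -0.0062 0 0"
}}

```text
clock: 13.22
eef_pos: [0.5566, -0.0246, 0.1462]
eef_rot: [[-0.179, 0.984, -0.002], [0.984, 0.179, -0.001], [-0.001, -0.002, -1.0]]
ft_force: [-6.3, -3.5, 3.2]
width: 0.36
finger_force: 30.0
```

```bash
python3 -c "
from m import *
report()"
```

```text
t 13.22 x 0.1161 y -0.0304 z 0.1462 rel 0.1409 | Fx 6.78 Fy -2.32 Fz 3.2 | w 0.0316 torque [-0.89  1.65 -0.06] zaxis [-0.002 -0.001]
orange 15 mean x 0.3148 max 0.3236 min 0.3034 y 0.0302
green 16 mean x 0.3202 max 0.3238 min 0.3166 y 0.0400
red 79 mean x 0.3359 max 0.3443 min 0.3265 y 0.0321
```

{"op": "jog_arm", "data": {
  "rows": "0.0062 -0.0061 0 0;0.0068 -0.0060 0 0;0.0070 -0.0060 0 0;0.0069 -0.0061 0 0;0.0065 -0.0061 0 0"
}}

```text
clock: 13.9
eef_pos: [0.5903, -0.0551, 0.1462]
eef_rot: [[-0.178, 0.984, -0.001], [0.984, 0.178, -0.001], [-0.001, -0.001, -1.0]]
ft_force: [-5.9, -3.3, 2.2]
width: 0.361
finger_force: 30.0
```

```bash
python3 -c "
from m import *
report()"
```

```text
t 13.90 x 0.1439 y -0.0664 z 0.1462 rel 0.1558 | Fx 6.41 Fy -2.19 Fz 2.2 | w 0.0317 torque [-0.78  1.53  0.04] zaxis [-0.001 -0.001]
orange 27 mean x 0.3228 max 0.3389 min 0.3058 y 0.0298
green 17 mean x 0.3375 max 0.3413 min 0.3338 y 0.0195
red 95 mean x 0.3526 max 0.3616 min 0.3437 y 0.0293
```

{"op": "jog_arm", "data": {
  "rows": "0.0061 -0.0062 0 0;0.0052 -0.0064 0 0;0.0040 -0.0067 0 0;0.0032 -0.0047 0 0;0.0032 -0.0010 0 0;0.0032 0.0006 0 0"
}}

```text
clock: 14.7
eef_pos: [0.6148, -0.0782, 0.1461]
eef_rot: [[-0.179, 0.984, -0.002], [0.984, 0.179, 0.0], [0.001, -0.002, -1.0]]
ft_force: [-6.1, 0.4, 1.4]
width: 0.36
finger_force: 30.0
```

```bash
python3 -c "
from m import *
report()"
```

```text
t 14.70 x 0.1640 y -0.0934 z 0.1461 rel 0.1759 | Fx 5.97 Fy 1.49 Fz 1.4 | w 0.0316 torque [0.19 1.75 0.04] zaxis [-0.002  0.   ]
orange 30 mean x 0.3448 max 0.3622 min 0.3281 y 0.0301
green 17 mean x 0.3580 max 0.3621 min 0.3542 y 0.0193
red 94 mean x 0.3731 max 0.3820 min 0.3643 y 0.0294
```

{"op": "jog_arm", "data": {
  "rows": "0.0032 0.0006 0 0;0.0032 0.0006 0 0;0.0032 0.0006 0 0;0.0032 0.0006 0 0;0.0032 0.0006 0 0;0.0032 0.0006 0 0;0.0032 0.0006 0 0;0.0032 0.0006 0 0"
}}

```text
clock: 15.75
eef_pos: [0.6404, -0.0729, 0.146]
eef_rot: [[-0.179, 0.984, -0.002], [0.984, 0.179, 0.001], [0.001, -0.002, -1.0]]
ft_force: [-6.0, 0.8, 2.8]
width: 0.357
finger_force: 30.0
```

```bash
python3 -c "
from m import *
report()"
```

```text
t 15.75 x 0.1901 y -0.0927 z 0.1460 rel 0.2018 | Fx 5.80 Fy 1.81 Fz 2.8 | w 0.0314 torque [0.22 1.71 0.02] zaxis [-0.002  0.001]
orange 30 mean x 0.3728 max 0.3907 min 0.3543 y 0.0300
green 16 mean x 0.3852 max 0.3891 min 0.3815 y 0.0396
red 93 mean x 0.4004 max 0.4091 min 0.3914 y 0.0294
```

{"op": "jog_arm", "data": {
  "rows": "0.0032 0.0006 0 0;0.0032 0.0006 0 0;0.0032 0.0006 0 0;0.0032 0.0006 0 0;0.0032 0.0006 0 0;0.0024 0.0004 0 0;0.0014 0.0002 0 0;0.0005 0.0001 0 0;0 0 0 0;0 0 0 0;0 0 0 0;-0.0004 -0.0001 0 0;-0.0006 -0.0001 0 0;-0.0008 -0.0001 0 0;-0.001 -0.0002 0 0;-0.001 -0.0002 0 0"
}}

```text
clock: 17.8
eef_pos: [0.6579, -0.0704, 0.1464]
eef_rot: [[-0.179, 0.984, 0.001], [0.984, 0.179, -0.0], [-0.0, 0.001, -1.0]]
ft_force: [-2.1, -0.2, -1.1]
width: 0.364
finger_force: 30.0
```

```bash
python3 -c "
from m import *
report()"
```

```text
t 17.80 x 0.2077 y -0.0933 z 0.1464 rel 0.2196 | Fx 2.06 Fy 0.12 Fz -1.1 | w 0.0319 torque [0.03 0.49 0.07] zaxis [ 0.001 -0.   ]
orange 25 mean x 0.3900 max 0.4063 min 0.3748 y 0.0299
green 46 mean x 0.4194 max 0.4236 min 0.4152 y 0.0300
red 93 mean x 0.4347 max 0.4435 min 0.4257 y 0.0296
```

{"op": "jog_arm", "data": {
  "rows": "-0.0012 -0.0002 0 0;-0.0014 -0.0002 0 0;-0.0016 -0.0003 0 0;-0.0016 -0.0003 0 0;-0.0018 -0.0003 0 0;-0.0018 -0.0003 0 0;-0.002 -0.0004 0 0;-0.002 -0.0004 0 0;-0.002 -0.0004 0 0;-0.002 -0.0004 0 0;-0.002 -0.0004 0 0;-0.002 -0.0004 0 0;-0.002 -0.0004 0 0;-0.002 -0.0004 0 0;-0.002 -0.0004 0 0;-0.002 -0.0004 0 0"
}}

```text
clock: 19.85
eef_pos: [0.6281, -0.076, 0.1464]
eef_rot: [[-0.179, 0.984, -0.0], [0.984, 0.179, 0.0], [0.0, 0.0, -1.0]]
ft_force: [-0.3, -0.0, -3.0]
width: 0.358
finger_force: 30.0
```

```bash
python3 -c "
from m import *
report()"
```

```text
t 19.85 x 0.1775 y -0.0936 z 0.1464 rel 0.1894 | Fx 0.33 Fy 0.05 Fz -3.0 | w 0.0315 torque [-0.09  0.03  0.04] zaxis [-0.  0.]
orange 30 mean x 0.3646 max 0.3823 min 0.3489 y 0.0296
green 44 mean x 0.4003 max 0.4042 min 0.3960 y 0.0297
red 93 mean x 0.4154 max 0.4244 min 0.4066 y 0.0294
```

Spring relaxed and contact released gently. I back away, lift straight up, then go high over the plaque.

{"op": "jog_arm", "data": {
  "rows": "-0.003 -0.0005 0 0;-0.004 -0.0007 0 0;-0.006 -0.001 0 0;-0.008 -0.0014 0 0;-0.01 -0.0018 0 0;-0.01 -0.0018 0 0;-0.01 -0.0018 0 0;-0.006 -0.001 0 0;0 0 0.01 0;0 0 0.025 0;0 0 0.03 0;0 0 0.03 0;0 0 0.03 0;0 0 0.02 0;0 0 0.01 0;0 0 0 0"
}}

```text
clock: 21.9
eef_pos: [0.5716, -0.086, 0.3019]
eef_rot: [[-0.179, 0.984, 0.001], [0.984, 0.179, 0.0], [-0.0, 0.001, -1.0]]
ft_force: [-0.9, 0.3, -2.2]
width: 0.36
finger_force: 30.0
```

{"op": "jog_arm", "data": {
  "rows": "0.005 0.005 0 0;0.01 0.008 0 0;0.015 0.012 0 0;0.015 0.012 0 0;0.015 0.012 0 0;0.012 0.01 0 0;0.008 0.008 0 0;0.005 0.005 0 0;0.002 0.002 0 0;0 0 0 0;0 0 0 0;0 0 0 0;0 0 0 0;0 0 0 0"
}}

```text
clock: 23.65
eef_pos: [0.6583, -0.012, 0.3014]
eef_rot: [[-0.179, 0.984, 0.0], [0.984, 0.179, 0.0], [0.0, 0.0, -1.0]]
ft_force: [-0.2, 0.1, -1.8]
width: 0.36
finger_force: 30.0
```

```bash
python3 -c "
from m import *
report()
grab('side','side9.png')"
```

```text
t 23.65 x 0.2183 y -0.0359 z 0.3014 rel 0.2413 | Fx 0.21 Fy 0.10 Fz -1.8 | w 0.0316 torque [-0.12  0.04 -0.02] zaxis [0. 0.]
```

View pics/side9.png

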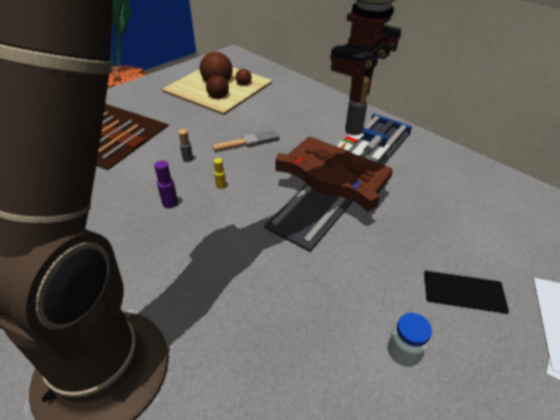

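The roller hangs upright in the gripper at (357,118), well above the plaque (335,170). The bystanders are where they were, so I hand in.

```bash
python3 -c "
from bench import manip
print(manip.finish_job())"
```

```text
the job is handed in; nothing more can be done
None
```

The stroke is finished and handed in at about 24 s: every reading from the red-side hold to the blue-side hold was in the green (5.4–6.8 N), the sledge stayed short of its back stop (about 0.22 m of 0.24), the pressure came off gradually, and the roller is held still and upright above the plaque.

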